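# Put the mixed-up pantry stock back with its kind

## Robot

A 6-joint arm with a two-finger parallel gripper is mounted at the origin on the work surface. World frame = base frame: x ahead of the robot, y to its left, z up, the work surface at z = 0. Lengths are in mm, angles in rad, forces in N, time in s.
With the tool pointing down it reaches from about 350 to 875 mm from the base axis. Payload 4.2 kg.
Tool frame: the origin (TCP) lies between the finger pads; the fingertips stand 25 mm ahead of it and the grasp point (between the pads) lies 6 mm ahead of it; z points along the fingers, y is the line along which they close (so a half turn about z gives the same grasp; the last joint's range is limited). The gripper opens to 85 mm and grips with 20 to 120 N. Pads are 22 mm wide; open, the fingers measure 114 mm over their backs; the gripper's body (76 mm by 85 mm) begins 54 mm behind the grasp point. The pads swing forward as they close: fully open they stand 13 mm farther back than shut.
Start: joints at [1.501, 0.385, 0.008, 0, -1.194, -0.259], TCP at [201.785, 591.509, 256.312] pointing down, gripper open.
Joint ranges: [-3.14, 3.14], [-1.21, 2.06], [-1.07, 1.41], [-3.16, 2.05], [-2.99, -0.16], [-3.1, 3.1]. Speed limits (rad/s): [2.79, 2.79, 3.14, 3.14, 3.14, 3.14].

## Interface

Orientations are given as a unit quaternion [x, y, z, w].
In Python, from bench import arm gives the robot as it stands.
- The arm moves only by the shell command python3 -m pendant 'ROWS'. ROWS is JSON, a list of rows, each a list of 7 numbers: the shift along the tool's x, y, z in m, then the turn, a rotation vector about the tool's x, y, z in degrees, then the finger opening in m, from 0 to 0.0854. In form: [[x, y, z, wx, wy, wz, fingers], ...]. A call has 1 to 12 rows; each row shifts and turns the commanded pose from where the row before left it, along the tool's axes as they then stand; what a row does not reach is not made up. A row lasts 1/10 s, in which the tool goes at most 50 mm and 8.59 degrees, less where a joint would pass 70% of its speed; a pose out of reach is approached as far as the arm can. A call is refused whole if a number of a shift passes 0.05 or a number of a turn 8.59, either way. A call with a gripper value outside its range is refused whole. The fingers move at their own pace and stop on an object; the grip force is fixed at half the most. Time passes only in rows, so rows that do not move let the fingers close. It gives the time, the measured TCP pose, the force, the opening and the grip force at its end, in the units of the state.
- arm.read_state(): the state, without advancing time (a new reading comes with each control period).
- arm.get_image(name): name is "scene" or "side" or "wrist"; returns a dict with "image" (420x560x3 uint8, red, green, blue), "fx", "fy", "cx", "cy" (pixels), "xyz" and "rotation" of the camera in the world. Camera axes: x right, y down, z forward; pixel columns grow to the right and rows downward; lengths in mm; the calibration is good to about 2 mm. A picture is of the moment at which its call begins. There is no depth.
- arm.job_done(): hands the job in; it is judged then, once.
The state is a dict: "clock": time; "joints": joint angles; "joint_vel": joint speeds; "joint_efforts": joint torques, N m; "position": TCP position; "ee_rot": TCP orientation; "contact_force": force on the tool from outside, world axes, zero at the start; "wrist_torque": the same for the moment, N m; "gripper_width": finger opening in mm; "grasp_force": force on a finger pad.
Only numpy, scipy, OpenCV 4.12 (cv2) and the standard library are available. Lean on these libraries where they do the work, as an engineer would, in place of code of your own. Each camera call takes 0.05 s, during which the arm holds its last target. There are 200 camera calls.

## Task

Someone has mixed up the near pockets of the three stock trays: the can, the bottle and the carton there each stand in a wrong tray. Move them around so that each stands upright in the middle of the near pocket of the tray whose far pocket already holds one of its kind; the empty cork mat is free to use as a spare spot on the way. Leave the ones in the far pockets where they are and knock none of the six over.

Things in the scene. Friction and masses are not known exactly. Their poses are not given: they have to be found in the camera images.
- can: the misplaced can: a cylindrical tin can, plain steel with a paper band, 60 mm diameter, 85 mm tall, 0.15 to 0.31 kg. Grip it across its diameter in the upper half. It stands upright in the near pocket of a wrong tray at the start. Origin: centre of its underside; z up.
- bottle: the misplaced bottle: a sauce bottle, amber glass, 140 mm tall: round body 58 mm diameter up to 78 mm height, then a shoulder tapering to a 28 mm neck at 104 mm, and a black round cap 32 mm diameter from 114 to 140 mm height, 0.18 to 0.36 kg. Grip it by the cap. It stands upright in the near pocket of a wrong tray at the start. Origin: centre of its underside; z up.
- carton: the misplaced carton: a rectangular cardboard packet, 62 mm along its x, 50 mm along its y, 110 mm tall, 0.12 to 0.25 kg. Grip it across the 50 mm width (its y) near the top. It stands upright in the near pocket of a wrong tray at the start. Origin: centre of its underside; z up.
- can_twin: the can that is already right: same size and look as the other can, standing upright in the far pocket of the can tray; it stays there. Origin: centre of its underside.
- bottle_twin: the bottle that is already right: same size and look as the other bottle, standing upright in the far pocket of the bottle tray; it stays there. Origin: centre of its underside.
- carton_twin: the carton that is already right: same size and look as the other carton, standing upright in the far pocket of the carton tray; it stays there. Origin: centre of its underside.
- can_tray: the can tray: fixed wooden tray, 191 x 98 mm, rim 18 mm high, known by the can in its far pocket. A 5 mm cross wall parts two pockets, 88 x 88 mm inside, floor 5 mm above the table. Origin: centre of the near pocket (nearer the robot; the target for the misplaced can), at table height. x: along the tray to the far pocket, 93 mm on; y: across.
- bottle_tray: the bottle tray: fixed wooden tray, 191 x 98 mm, rim 18 mm high, known by the bottle in its far pocket. A 5 mm cross wall parts two pockets, 88 x 88 mm inside, floor 5 mm above the table. Origin: centre of the near pocket (nearer the robot; the target for the misplaced bottle), at table height. x: along the tray to the far pocket, 93 mm on; y: across.
- carton_tray: the carton tray: fixed wooden tray, 191 x 98 mm, rim 18 mm high, known by the carton in its far pocket. A 5 mm cross wall parts two pockets, 88 x 88 mm inside, floor 5 mm above the table. Origin: centre of the near pocket (nearer the robot; the target for the misplaced carton), at table height. x: along the tray to the far pocket, 93 mm on; y: across.
- mat: fixed round cork mat, 110 mm diameter, 6 mm thick, empty: a free spot to stand one thing on in the meantime. Origin: centre of its underside, on the table.
Things that resemble listed ones, but are neither listed nor needed, are in the scene too. Leave any turquoise look-alike of the carton_tray alone.

How it is judged:
By the outcome, as a careful person would: the job done as asked, in the order asked, and still so for the second after the job is handed in, with the robot touching nothing.
It also fails if it takes over 128 s, if anything falls off the work surface, if the arm or the gripper's body presses on something with over 40 N, if the wrist force passes 120 N, or if a joint passes its speed limit or range.

## Working session

There is one attempt and no reset: what is moved stays moved. The work goes in short steps, Python scripts to look and compute and a shell command to move; the robot and the scene stay as the last step left them, time stands still between calls to the robot, and variables do not carry over. Pictures are saved under pics/ and viewed, at most 14 in all, crops included, and the job is handed in when it is done.

```bash
ls; mkdir -p pics; cat > h.py <<'E'
import numpy as np, cv2
from bench import arm
from scipy.spatial.transform import Rotation as R
def cap(n,f):
    d=arm.get_image(n); cv2.imwrite(f'pics/{f}.png',d['image'][:,:,::-1]); np.save(f'pics/{f}.npy',d,allow_pickle=True); return d
def load(f): return np.load(f'pics/{f}.npy',allow_pickle=True).item()
def rot(d):
    r=np.array(d['rotation'],float); return r if r.shape==(3,3) else R.from_quat(r).as_matrix()
def ray(d,u,v): return rot(d)@np.array([(u-d['cx'])/d['fx'],(v-d['cy'])/d['fy'],1])
def onz(d,u,v,z):
    r=ray(d,u,v); o=np.array(d['xyz'],float); return o+r*(z-o[2])/r[2]
def proj(d,p):
    q=rot(d).T@(np.array(p,float)-np.array(d['xyz'],float)); return d['fx']*q[0]/q[2]+d['cx'],d['fy']*q[1]/q[2]+d['cy']
E
python3 - <<'E'
from h import *
for n in('scene','side','wrist'):
    d=cap(n,n+'0'); print(n,d['xyz'],rot(d).round(3).tolist(),d['fx'],d['cx'],d['cy'])
print(arm.read_state())
E
```

```text
pics
scene [832.83203603 669.0961291  647.60916329] [[-0.864, 0.321, -0.389], [0.504, 0.548, -0.667], [-0.001, -0.772, -0.635]] 392.40780531196964 283.2334442066322 212.46594020290877
side [-240.71742626 -770.81974818  981.86894819] [[0.754, -0.448, 0.481], [-0.657, -0.495, 0.568], [-0.017, -0.744, -0.668]] 503.3133376438018 280.4058163970863 209.36370858294143
wrist [266.96980226 567.46889452 372.71065493] [[-0.323, -0.91, -0.261], [-0.946, 0.312, 0.087], [0.002, 0.275, -0.962]] 318.532269931312 279.5153919986066 209.21759801127885
{'clock': 0.15, 'joints': array([ 1.50061695e+00,  3.85387609e-01,  6.92249123e-03, -3.12700901e-04,
       -1.19402246e+00, -2.58555559e-01]), 'joint_vel': array([-0.00060733, -0.00308854,  0.00360461,  0.00292277, -0.00059597,
       -0.00159868]), 'joint_efforts': array([-3.34743527e-04, -3.92678761e+01,  1.88580644e+01,  4.18856531e+00,
       -3.42083280e-03, -1.24160170e-06]), 'position': array([201.66896893, 591.1407706 , 255.46729059]), 'ee_rot': array([ 9.86512255e-01, -1.63685170e-01, -6.51603255e-05,  8.55547268e-04]), 'contact_force': array([-0.91276816,  0.09301764, -0.05370031]), 'wrist_torque': array([-0.03065485, -0.00974845,  0.00805105]), 'grasp_force': 0.0, 'gripper_width': 85.13193116461265}
```

View pics/scene0.png

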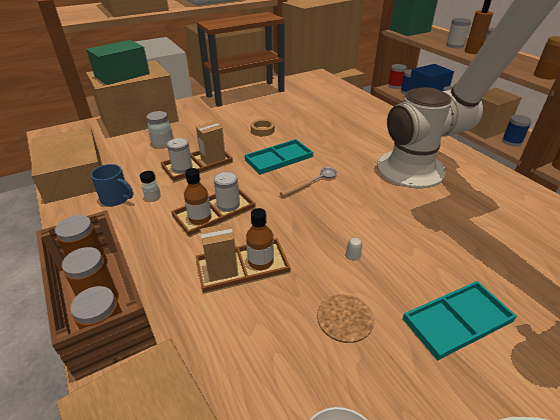

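View pics/side0.png

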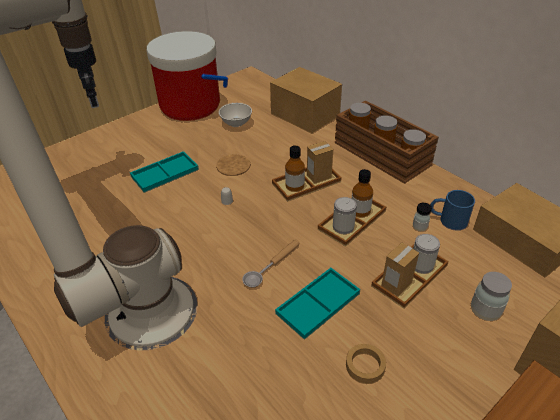

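The can tray (scene near (197,162)) has the carton in its near pocket at (211,140). The bottle tray (213,208) has the can at (227,190). The carton tray (243,265) has the bottle at (260,240). The mat is at (345,317). The look-alikes are the turquoise trays at (279,156) and (460,320), the black-capped jar at (149,185), the grey-lidded jar at (158,130) and the small thimble at (354,248).

I'll take a closer crop and rough ray positions.

```bash
python3 - <<'E'
from h import *
s=load('scene0');t=load('side0')
a=s['image'][105:300,145:345,::-1]; b=t['image'][130:310,255:455,::-1]
cv2.imwrite('pics/crop0.png',np.hstack([cv2.resize(a,(400,390),interpolation=3),cv2.resize(b,(400,360),interpolation=3)[:360] if 0 else cv2.resize(b,(400,390),interpolation=3)]))
for n,u,v,u2,v2,z in [('bottle',259,214,295,151,140+5),('bottwin',193,174,364,174,145),('can',227,177,345,203,90),('cantwin',179,143,427,240,90),('carton',210,127,401,254,115),('cartwin',217,235,320,149,115)]:
    print(n,onz(s,u,v,z).round(),onz(t,u2,v2,z).round())
print('mat',onz(s,345,317,6).round(),onz(t,233,165,6).round())
E
```

```text
bottle [569. 121. 145.] [557. 102. 145.]
bottwin [633. -83. 145.] [ 623. -102.  145.]
can [ 543. -109.   90.] [ 547. -109.   90.]
cantwin [ 591. -336.   90.] [ 596. -340.   90.]
carton [ 493. -336.  115.] [ 490. -339.  115.]
cartwin [657. 104. 115.] [648.  91. 115.]
mat [498. 332.   6.] [490. 325.   6.]
```

View pics/crop0.png

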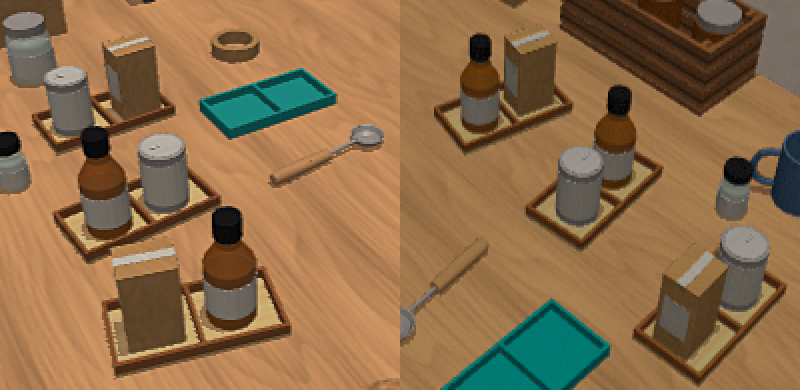

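The crop confirms that each near pocket holds the wrong kind. My plan is bottle to mat, carton to carton tray, can to can tray, then bottle to bottle tray. First I'll move the wrist camera over the trays.

```bash
python3 -m pendant '[[0,0,-0.04,0,0,-6.27,0.085],[0,0,-0.04,0,0,-6.27,0.085],[0,0,-0.04,0,0,-6.27,0.085],[0.023,0.037,0,0,0,0,0.085],[0.023,0.037,0,0,0,0,0.085],[0.023,0.037,0,0,0,0,0.085],[0.023,0.037,0,0,0,0,0.085],[0.023,0.037,0,0,0,0,0.085],[0.023,0.037,0,0,0,0,0.085],[0.023,0.037,0,0,0,0,0.085],[0.023,0.037,0,0,0,0,0.085],[0.023,0.037,0,0,0,0,0.085]]'
python3 -m pendant '[[0.023,0.037,0,0,0,0,0.085],[0.023,0.037,0,0,0,0,0.085],[0.023,0.037,0,0,0,0,0.085],[0.023,0.037,0,0,0,0,0.085],[0.023,0.037,0,0,0,0,0.085],[0.023,0.037,0,0,0,0,0.085],[0.023,0.037,0,0,0,0,0.085],[0.023,0.037,0,0,0,0,0.085],[0,0,0,0,0,0,0.085],[0,0,0,0,0,0,0.085]]'
python3 - <<'E'
from h import *
d=cap('wrist','w1'); print(d['xyz'],rot(d).round(3).tolist(),arm.read_state()['ee_rot'])
E
```

```text
clock: 1.35
position: [409.0, 256.7, 376.3]
ee_rot: [1.0, -0.0, -0.0, -0.0]
contact_force: [1.2, 0.4, -0.0]
gripper_width: 85.3
grasp_force: 0.0
clock: 2.35
position: [592.6, -38.6, 375.2]
ee_rot: [1.0, -0.001, -0.001, -0.0]
contact_force: [0.0, -1.6, -0.3]
gripper_width: 84.8
grasp_force: 0.0
[661.79881074 -40.11428665 492.42462384] [[-0.003, -0.961, -0.277], [-1.0, 0.003, 0.001], [0.0, 0.277, -0.961]] [ 9.99999657e-01 -5.79561176e-04 -5.88673984e-04 -5.22419811e-05]
```

View pics/w1.png

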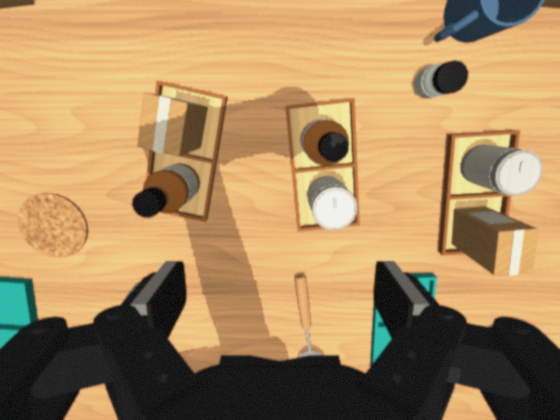

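The wrist view shows, from the left: mat (53,224), carton tray with its bottle cap at (149,202), bottle tray with its can lid at (333,204), and can tray with its carton top at (513,250). I'll zoom in for the rim corners.

```bash
python3 - <<'E'
from h import *
im=load('w1')['image'][:,:,::-1]
o=[]
for x,y in((122,70),(258,90),(425,120)):
    c=cv2.resize(im[y:y+165,x:x+125],(500,660),interpolation=2)
    c=cv2.resize(im[y:y+165,x:x+125],None,fx=2.1,fy=3.6,interpolation=2)
    for k in range(0,125,25): cv2.line(c,(int(k*2.1),0),(int(k*2.1),5),(0,0,255),1)
    for k in range(0,165,20): cv2.line(c,(0,int(k*3.6)),(5,int(k*3.6)),(0,0,255),1)
    o.append(c)
cv2.imwrite('pics/crop1.png',np.hstack(o))
E
```

```text
(no output)
```

View pics/crop1.png

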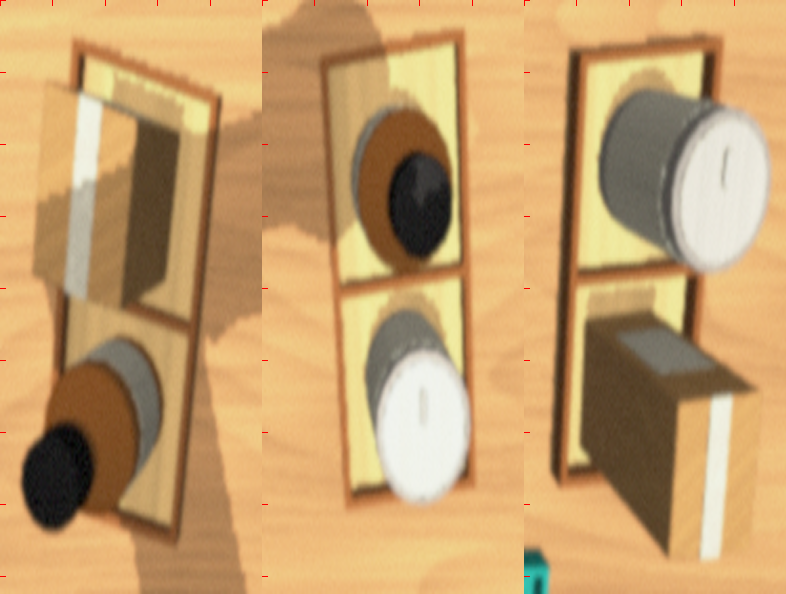

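```bash
cat > m.py <<'E'
from h import *
w=load('w1')
def P(l,z): return np.array([onz(w,u,v,z)[:2] for u,v in l])
T={'carton_tray':[(157.7,81.1),(226.3,96.9),(206.3,220.8)],'bottle_tray':[(286.6,107.2),(354.2,98.9),(359,225.3),(298.5,230.6)],'can_tray':[(447.9,133.9),(518.8,130.6),None,(440.7,255.3)]}
for k,l in T.items():
  for z in(18,0):
    q=[None if c is None else onz(w,*c,z)[:2] for c in l]; 
    print(k,z,[None if c is None else c.round() for c in q],'W',np.linalg.norm(q[0]-q[1]).round(1))
    if len(q)>2 and q[2] is not None: v=q[1]-q[2]; print('  R len',np.linalg.norm(v).round(1),'yaw',np.degrees(np.arctan2(v[1],v[0])).round(1))
    if len(q)>3: v=q[0]-q[3]; print('  L len',np.linalg.norm(v).round(1),'yaw',np.degrees(np.arctan2(v[1],v[0])).round(1))
def crop(x,y,i,l): return [(x+(a-262*i)/2.1,y+b/3.6) for a,b in l]
c=P(crop(425,120,2,[(680,403),(760,392),(742,552),(668,557)]),115); print('carton',c.round(),c.mean(0).round(1))
c=P(crop(122,70,0,[(47,85),(137,122),(122,308),(33,275)]),115); print('ctwin',c.round(),c.mean(0).round(1))
print('bottle',P([(148.2,203.3)],145),'can',P([(334.7,208.6)],90),'cantwin',P([(517.4,172.8)],90))
m=cv2.inRange(cv2.cvtColor(w['image'][150:280,0:110],cv2.COLOR_RGB2HSV),(0,110,0),(20,255,215))
print('mat',P([(53,224)],6))
E
python3 m.py
```

```text
carton_tray 18 [array([711., 129.]), array([690.,  35.]), array([507.,  75.])] W 96.6
  R len 187.6 yaw -12.4
carton_tray 0 [array([713., 135.]), array([691.,  37.]), array([501.,  79.])] W 100.2
  R len 194.7 yaw -12.4
bottle_tray 18 [array([676., -50.]), array([ 687., -146.]), array([ 498., -165.]), array([490., -70.])] W 95.9
  R len 189.2 yaw 5.8
  L len 186.9 yaw 6.0
bottle_tray 0 [array([676., -51.]), array([ 688., -150.]), array([ 492., -170.]), array([483., -71.])] W 99.5
  R len 196.4 yaw 5.8
  L len 194.0 yaw 6.0
can_tray 18 [array([ 638., -285.]), array([ 642., -387.]), None, array([ 447., -300.])] W 102.1
  L len 192.0 yaw 4.7
can_tray 0 [array([ 637., -294.]), array([ 642., -400.]), None, array([ 439., -310.])] W 105.9
  L len 199.3 yaw 4.7
carton [[ 522. -317.]
 [ 526. -364.]
 [ 465. -366.]
 [ 463. -320.]] [ 494.1 -341.6]
ctwin [[688. 111.]
 [677.  64.]
 [619.  77.]
 [630. 125.]] [653.4  94.1]
bottle [[569.14718008 108.30180078]] can [[ 546.49311604 -112.40007831]] cantwin [[ 593.16290587 -342.88505741]]
mat [[498.07462635 325.00673351]]
```

```bash
python3 -m pendant '[[-0.005,-0.03,0.02,0,0,0,0.085],[-0.005,-0.03,0.025,0,0,0,0.085],[-0.005,-0.03,0.025,0,0,0,0.085],[-0.005,-0.03,0.025,0,0,0,0.085],[-0.0035,-0.027,0.025,0,0,0,0.085],[0,0,0.02,0,0,0,0.085],[0,0,0,0,0,0,0.085],[0,0,0,0,0,0,0.085]]'
python3 - <<'E'
from h import *
d=cap('wrist','w2'); print(arm.read_state()['position'])
print(proj(d,(569,108,145)))
E
```

```text
clock: 3.2
position: [568.9, 110.1, 237.2]
ee_rot: [1.0, 0.001, 0.0, 0.0]
contact_force: [-0.7, 0.6, -0.2]
gripper_width: 85.2
grasp_force: 0.0
[569.41402936 109.84078631 237.96538732]
(np.float64(280.54469499300075), np.float64(221.76806496074175))
```

View pics/w2.png

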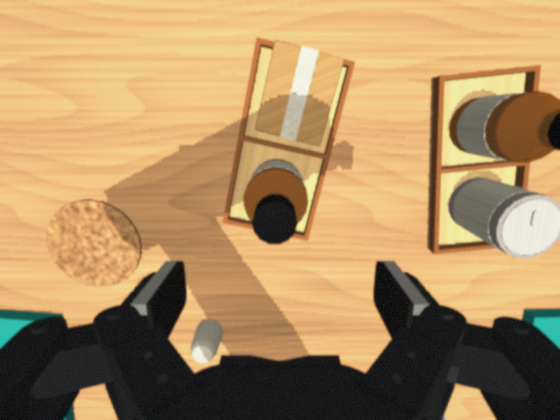

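The cap is at (274,218), and the carton tray's corners are at (258,38), (354,62), (307,238) and (223,216). The mat centre is (94,242).

```bash
python3 - <<'E'
from h import *
d=load('w2')
print('cap',onz(d,274,219,145),'mat',onz(d,94,242,6))
q=[onz(d,*c,18)[:2] for c in((258,38),(354,62),(307,238),(223,216))]
q=np.array(q);print(q.round()); v=(q[0]+q[1]-q[2]-q[3])/2; print(np.linalg.norm(q[0]-q[1]),np.linalg.norm(q[2]-q[3]),np.linalg.norm(v),np.degrees(np.arctan2(v[1],v[0]))); print('near',q.mean(0)-46.5*v/np.linalg.norm(v))
E
```

```text
cap [571.00626028 112.52289887 145.        ] mat [498.30362845 326.03700935   6.        ]
[[712. 129.]
 [691.  36.]
 [508.  78.]
 [534. 171.]]
95.19930041576109 97.03334255727516 184.7090034774818 -12.978786897274585
near [565.75022367 114.04336423]
```

```bash
python3 -m pendant '[[0.0015,-0.0025,0.025,0,0,0,0.085],[0,0,0.025,0,0,0,0.085],[0,0,0.025,0,0,0,0.085],[0,0,0.015,0,0,0,0.085],[0,0,0.01,0,0,0,0.085],[0,0,0,0,0,0,0.085],[0,0,0,0,0,0,0.02],[0,0,0,0,0,0,0.02],[0,0,0,0,0,0,0.02],[0,0,0,0,0,0,0.02],[0,0,0,0,0,0,0.02],[0,0,0,0,0,0,0.02]]'
python3 -m pendant '[[0,0,0,0,0,0,0.02],[0,0,0,0,0,0,0.02],[0,0,-0.005,0,0,0,0.02],[0,0,-0.015,0,0,0,0.02],[0,0,-0.02,0,0,0,0.02],[0,0,-0.02,0,0,0,0.02],[0,0,0,0,0,0,0.02],[0,0,0,0,0,0,0.02]]'
```

```text
clock: 4.45
position: [571.2, 112.3, 137.3]
ee_rot: [1.0, -0.0, 0.001, -0.0]
contact_force: [-1.4, 1.0, 4.4]
gripper_width: 30.6
grasp_force: 59.3
clock: 5.25
position: [569.5, 111.5, 195.0]
ee_rot: [1.0, -0.001, -0.001, 0.0]
contact_force: [-0.9, -0.8, -4.0]
gripper_width: 30.7
grasp_force: 59.7
```

```bash
python3 -m pendant '[[-0.003,-0.0085,0,0,0,0,0.02],[-0.007,-0.0205,0,0,0,0,0.02],[-0.009,-0.0265,0,0,0,0,0.02],[-0.009,-0.0265,0,0,0,0,0.02],[-0.009,-0.0265,0,0,0,0,0.02],[-0.009,-0.0265,0,0,0,0,0.02],[-0.009,-0.0265,0,0,0,0,0.02],[-0.008,-0.0235,0,0,0,0,0.02],[-0.006,-0.018,0,0,0,0,0.02],[-0.004,-0.0105,0,0,0,0,0.02],[0,0,0,0,0,0,0.02],[0,0,0,0,0,0,0.02]]'
python3 -m pendant '[[0,0,0.015,0,0,0,0.02],[0,0,0.02,0,0,0,0.02],[0,0,0.01,0,0,0,0.02],[0,0,0.005,0,0,0,0.02],[0,0,0.003,0,0,0,0.02],[0,0,0,0,0,0,0.02],[0,0,0,0,0,0,0.02]]'
python3 - <<'E'
from h import *
d=cap('side','s1');d=cap('wrist','w3');print(arm.read_state())
E
```

```text
clock: 6.45
position: [497.4, 324.9, 195.8]
ee_rot: [1.0, -0.0, -0.0, 0.001]
contact_force: [0.3, -1.2, -2.8]
gripper_width: 30.4
grasp_force: 59.8
clock: 7.15
position: [498.1, 325.6, 144.1]
ee_rot: [1.0, -0.0, 0.001, -0.0]
contact_force: [0.3, 0.1, -3.6]
gripper_width: 30.5
grasp_force: 59.9
{'clock': 7.25, 'joints': array([ 8.51168683e-01,  4.34305069e-01, -2.18779556e-01,  1.62755210e-04,
       -9.16265264e-01,  7.19130931e-01]), 'joint_vel': array([ 0.00068014, -0.00010166, -0.00308225, -0.00235393,  0.0013086 ,
       -0.00207894]), 'joint_efforts': array([-3.67474020e-02, -4.07230210e+01,  1.71950412e+01,  3.99436131e+00,
       -4.01103534e-03,  6.93889592e-05]), 'position': array([497.94247275, 325.65847496, 144.07494791]), 'ee_rot': array([ 9.99999717e-01, -1.98861361e-04,  5.25131385e-04, -5.01452838e-04]), 'contact_force': array([ 0.04930794, -0.05026079, -3.70354723]), 'wrist_torque': array([ 0.0066906 , -0.02437202, -0.03965043]), 'grasp_force': 59.93274807929993, 'gripper_width': 30.471082283629297}
```

View pics/w3.png

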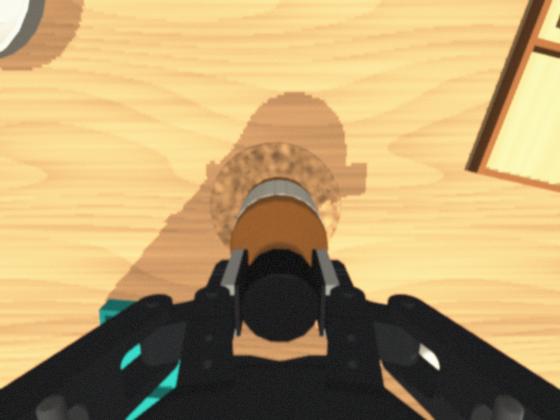

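The bottle hangs upright over the mat, with its base at (278,200). I'll lower it until it makes contact.

```bash
python3 -m pendant '[[0,0,0.003,0,0,0,0.02],[0,0,0.0015,0,0,0,0.02],[0,0,0,0,0,0,0.02],[0,0,0,0,0,0,0.02]]'
```

```text
clock: 7.65
position: [497.6, 325.4, 138.7]
ee_rot: [1.0, -0.0, -0.0, 0.0]
contact_force: [0.1, -0.8, -2.6]
gripper_width: 30.5
grasp_force: 59.9
```

```bash
python3 -m pendant '[[0,0,0.001,0,0,0,0.02],[0,0,0.0005,0,0,0,0.02],[0,0,0,0,0,0,0.02],[0,0,0,0,0,0,0.02]]'
```

```text
clock: 8.05
position: [498.1, 325.6, 138.3]
ee_rot: [1.0, -0.0, 0.001, -0.0]
contact_force: [-1.7, -0.3, 3.6]
gripper_width: 30.9
grasp_force: 60.5
```

```bash
python3 -m pendant '[[0,0,0,0,0,0,0.085],[0,0,0,0,0,0,0.085],[0,0,0,0,0,0,0.085],[0,0,0,0,0,0,0.085],[0,0,0,0,0,0,0.085],[0,0,-0.02,0,0,0,0.085],[0,0,-0.04,0,0,0,0.085],[0,0,-0.045,0,0,0,0.085],[0,0,-0.045,0,0,0,0.085],[0,0.02,0,0,0,0,0.085],[0,0.03,0,0,0,0,0.085],[0,0.04,0,0,0,0,0.085]]'
python3 -m pendant '[[0,0.04,0,0,0,0,0.085],[0,0.04,0,0,0,0,0.085],[0,0.045,0,0,0,0,0.085],[0,0.045,0,0,0,0,0.085],[0,0.045,0,0,0,0,0.085],[0,0.045,0,0,0,0,0.085],[0,0.045,0,0,0,0,0.085],[0,0.045,0,0,0,0,0.085],[0,0.045,0,0,0,0,0.085],[0,0.045,0,0,0,0,0.085],[0,0.045,0,0,0,0,0.085],[0,0.04,0,0,0,0,0.085]]'
python3 -m pendant '[[0,0.03,0,0,0,0,0.085],[0,0.02,0,0,0,0,0.085],[0,0,0,0,0,0,0.085],[0,0,0,0,0,0,0.085]]'
python3 - <<'E'
from h import *
d=cap('wrist','w4');print(arm.read_state()['position'])
E
```

```text
clock: 9.25
position: [497.5, 235.2, 287.2]
ee_rot: [1.0, 0.001, 0.0, -0.0]
contact_force: [1.0, -0.2, 0.0]
gripper_width: 85.4
grasp_force: 0.0
clock: 10.45
position: [496.9, -291.8, 287.1]
ee_rot: [1.0, -0.001, 0.0, 0.0]
contact_force: [0.6, 0.2, 0.8]
gripper_width: 85.1
grasp_force: 0.0
clock: 10.85
position: [496.9, -339.7, 286.8]
ee_rot: [1.0, -0.001, -0.0, -0.0]
contact_force: [0.6, 1.4, -0.0]
gripper_width: 85.3
grasp_force: 0.0
[ 497.11357647 -339.18998052  287.02147476]
```

View pics/w4.png

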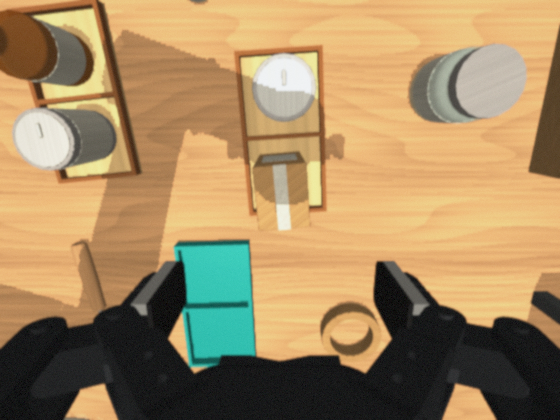

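The carton's top corners are roughly (254,165), (308,163), (310,228) and (258,231). The can tray's corners are (236,53), (322,46), (326,209) and (251,214).

```bash
python3 - <<'E'
from h import *
d=load('w4')
def rect(c,z,h):
    q=np.array([onz(d,*p,z)[:2] for p in c]); v=(q[0]+q[1]-q[2]-q[3])/2
    print(q.round().tolist(),'W',np.linalg.norm(q[0]-q[1]).round(),np.linalg.norm(q[2]-q[3]).round(),'L',np.linalg.norm(v).round(),'yaw',np.degrees(np.arctan2(v[1],v[0])).round(1),'c',(q.mean(0)-h*v/np.linalg.norm(v)).round(1))
rect([(254,165),(308,163),(310,228),(258,231)],115,0)
rect([(236,53),(322,46),(326,209),(251,214)],18,46.5)
print(onz(d,284,87,90))
i=d['image'][150:240,235:335,::-1]; cv2.imwrite('pics/c4.png',cv2.resize(i,None,fx=6,fy=6,interpolation=2))
E
```

```text
[[525.0, -318.0], [527.0, -367.0], [464.0, -370.0], [461.0, -320.0]] W 49.0 50.0 L 63.0 yaw 2.6 c [ 494.4 -343.8]
[[635.0, -293.0], [642.0, -388.0], [456.0, -400.0], [449.0, -305.0]] W 95.0 95.0 L 187.0 yaw 3.6 c [ 499.  -349.2]
[ 593.50465444 -345.34293548   90.        ]
```

View pics/c4.png

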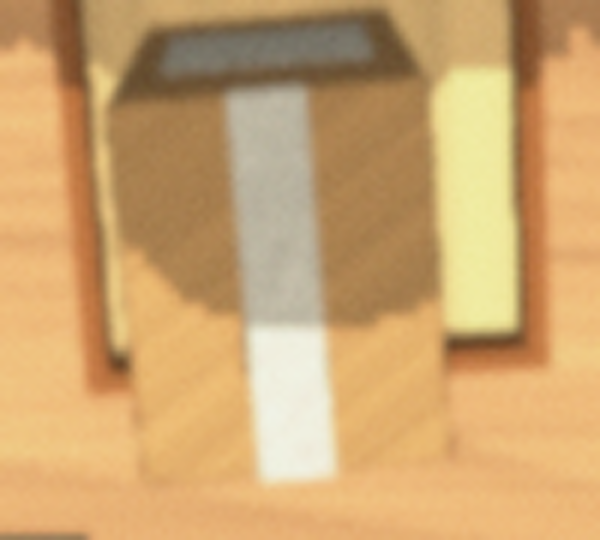

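```bash
python3 -m pendant '[[-0.003,0.004,0.02,0,0,-3.5,0.085],[0,0,0.035,0,0,0,0.085],[0,0,0.035,0,0,0,0.085],[0,0,0.035,0,0,0,0.085],[0,0,0.025,0,0,0,0.085],[0,0,0.02,0,0,0,0.085],[0,0,0.013,0,0,0,0.085],[0,0,0,0,0,0,0.085],[0,0,0,0,0,0,0.03],[0,0,0,0,0,0,0.03],[0,0,0,0,0,0,0.03],[0,0,0,0,0,0,0.03]]'
python3 -m pendant '[[0,0,0,0,0,0,0.03],[0,0,0,0,0,0,0.03],[0,0,0,0,0,0,0.03],[0,0,0,0,0,0,0.03]]'
```

```text
clock: 12.1
position: [495.3, -343.9, 106.1]
ee_rot: [1.0, 0.03, 0.001, 0.001]
contact_force: [0.0, 2.7, 5.1]
gripper_width: 49.2
grasp_force: 62.4
clock: 12.5
position: [495.3, -343.8, 106.0]
ee_rot: [1.0, 0.031, 0.001, 0.001]
contact_force: [-0.7, 2.4, 5.8]
gripper_width: 49.7
grasp_force: 62.4
```

```bash
python3 -m pendant '[[0,0,-0.005,0,0,0,0.03],[0,0,-0.02,0,0,0,0.03],[0,0,-0.03,0,0,0,0.03],[0,0,-0.03,0,0,0,0.03],[0,0,-0.03,0,0,0,0.03],[0,0,-0.03,0,0,0,0.03],[0,0,-0.02,0,0,4,0.03],[0,0,-0.005,0,0,4,0.03],[0,0,0,0,0,4,0.03],[0,0,0,0,0,4.1,0.03],[0,0,0,0,0,0,0.03],[0,0,0,0,0,0,0.03]]'
python3 -m pendant '[[-0.001,-0.015,0,0,0,0,0.03],[-0.002,-0.03,0,0,0,0,0.03],[-0.003,-0.04,0,0,0,0,0.03],[-0.003,-0.045,0,0,0,0,0.03],[-0.003,-0.045,0,0,0,0,0.03],[-0.003,-0.045,0,0,0,0,0.03],[-0.003,-0.045,0,0,0,0,0.03],[-0.003,-0.045,0,0,0,0,0.03],[-0.003,-0.045,0,0,0,0,0.03],[-0.003,-0.045,0,0,0,0,0.03],[-0.003,-0.035,0,0,0,0,0.03],[-0.002,-0.02,0,0,0,0,0.03]]'
python3 -m pendant '[[0,-0.006,0,0,0,0,0.03],[0,0,0,0,0,0,0.03],[0,0,0,0,0,0,0.03]]'
```

```text
clock: 13.7
position: [494.0, -343.6, 273.9]
ee_rot: [0.994, -0.109, -0.0, -0.0]
contact_force: [0.9, -0.4, -1.5]
gripper_width: 49.4
grasp_force: 62.1
clock: 14.9
position: [562.2, 110.7, 274.1]
ee_rot: [0.994, -0.108, -0.0, -0.0]
contact_force: [0.5, -1.1, -1.2]
gripper_width: 49.4
grasp_force: 62.1
clock: 15.2
position: [563.5, 112.7, 274.3]
ee_rot: [0.994, -0.11, -0.0, 0.0]
contact_force: [0.2, 0.1, -1.9]
gripper_width: 49.6
grasp_force: 62.1
```

```bash
python3 -m pendant '[[0.001,0,0.02,0,0,0,0.03],[0,0,0.035,0,0,0,0.03],[0,0,0.035,0,0,0,0.03],[0,0,0.03,0,0,0,0.03],[0,0,0.02,0,0,0,0.03],[0,0,0.013,0,0,0,0.03],[0,0,0.007,0,0,0,0.03],[0,0,0,0,0,0,0.03],[0,0,0,0,0,0,0.03]]'
python3 - <<'E'
from h import *
d=cap('wrist','w5');e=cap('side','s5');f=cap('scene','f5')
a=e['image'][130:230,220:370,::-1];b=f['image'][180:320,180:390,::-1]
cv2.imwrite('pics/c5.png',np.hstack([cv2.resize(a,(390,260),interpolation=2),cv2.resize(b,(390,260),interpolation=2)]))
cv2.imwrite('pics/c5.png',np.vstack([cv2.imread('pics/c5.png'),cv2.resize(d['image'][60:300,100:460,::-1],(480,320)) @np.eye(3)] if 0 else [cv2.imread('pics/c5.png'),cv2.copyMakeBorder(cv2.resize(d['image'][60:300,100:460,::-1],(480,320)),0,0,0,300,0)]))
E
```

```text
clock: 16.1
position: [565.6, 113.0, 115.4]
ee_rot: [0.994, -0.11, 0.001, -0.0]
contact_force: [-0.2, -0.5, -1.0]
gripper_width: 49.4
grasp_force: 62.1
```

View pics/c5.png

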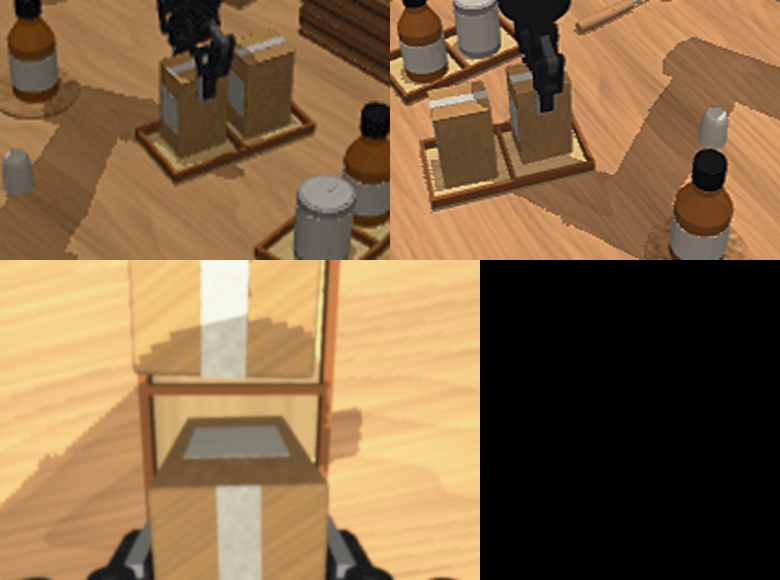

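The carton is centred in its pocket laterally, with its base edge at crop (187–285, 418), about 13 mm from the cross wall as expected. The bottle stands on the mat. Lowering.

```bash
python3 -m pendant '[[0,0,0.005,0,0,0,0.03],[0,0,0.003,0,0,0,0.03],[0,0,0.0015,0,0,0,0.03],[0,0,0,0,0,0,0.03],[0,0,0,0,0,0,0.03]]'
```

```text
clock: 16.75
position: [564.9, 113.1, 106.1]
ee_rot: [0.994, -0.11, 0.0, 0.0]
contact_force: [-3.1, -0.1, 6.8]
gripper_width: 49.4
grasp_force: 62.4
```

```bash
python3 -m pendant '[[0,0,0,0,0,0,0.085],[0,0,0,0,0,0,0.085],[0,0,0,0,0,0,0.085],[0,0,0,0,0,0,0.085],[0,0,-0.02,0,0,0,0.085],[0,0,-0.03,0,0,0,0.085],[0,0,-0.035,0,0,0,0.085],[0,0,-0.035,0,0,-4,0.085],[0,0,-0.024,0,0,-5,0.085],[0,0,0,0,0,-5,0.085],[0,0,0,0,0,-4.5,0.085]]'
python3 -m pendant '[[-0.004,0.022,0,0,0,0,0.085],[-0.007,0.035,0,0,0,0,0.085],[-0.008,0.04,0,0,0,0,0.085],[-0.008,0.04,0,0,0,0,0.085],[-0.008,0.04,0,0,0,0,0.085],[-0.005,0.03,0,0,0,0,0.085],[-0.002,0.015,0,0,0,0,0.085],[0,0,0,0,0,0,0.085],[0,0,0,0,0,0,0.085]]'
python3 - <<'E'
from h import *
d=cap('wrist','w6');print(arm.read_state()['position'])
E
```

```text
clock: 17.85
position: [565.1, 113.1, 249.9]
ee_rot: [0.999, 0.053, 0.001, -0.001]
contact_force: [-0.3, -0.3, -0.3]
gripper_width: 85.0
grasp_force: 0.0
clock: 18.75
position: [545.9, -111.9, 248.6]
ee_rot: [0.999, 0.051, -0.0, -0.0]
contact_force: [-0.2, 0.9, -0.5]
gripper_width: 85.0
grasp_force: 0.0
[ 545.95547323 -111.38471812  248.67439879]
```

View pics/w6.png

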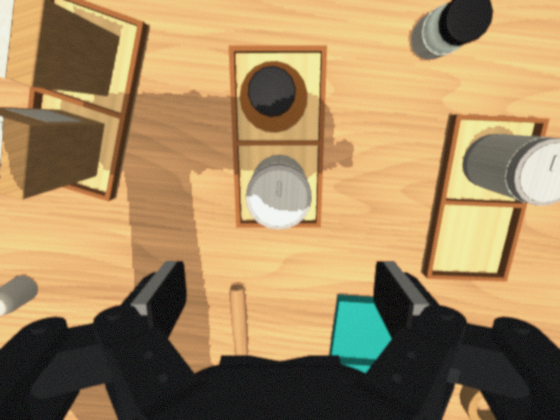

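The can's lid is centred at about (279,197). The bottle tray's corners are (230,47), (326,46), (321,225) and (237,226). The can tray's near pocket is empty, and its corners are (455,114), (547,119), (508,279) and (428,278).

```bash
python3 - <<'E'
from h import *
d=load('w6')
def rect(c,z,h):
    q=np.array([onz(d,*p,z)[:2] for p in c]); v=(q[0]+q[1]-q[2]-q[3])/2
    print(q.round().tolist(),'W',np.linalg.norm(q[0]-q[1]).round(),np.linalg.norm(q[2]-q[3]).round(),'L',np.linalg.norm(v).round(),'yaw',np.degrees(np.arctan2(v[1],v[0])).round(1),'c',(q.mean(0)-h*v/np.linalg.norm(v)).round(1))
print('can',onz(d,279,197,90),'rad',onz(d,247,197,90)-onz(d,311,197,90))
rect([(230,47),(326,46),(321,225),(237,226)],18,46.5)
rect([(455,114),(547,119),(508,279),(428,278)],18,46.5)
rect([(455,114),(547,119),(508,279),(428,278)],9,46.5)
E
```

```text
can [ 547.2328143  -112.52598849   90.        ] rad [-5.79695077 56.75743165  0.        ]
[[677.0, -50.0], [688.0, -145.0], [502.0, -166.0], [491.0, -69.0]] W 95.0 97.0 L 187.0 yaw 6.1 c [ 542.9 -112.6]
[[637.0, -288.0], [642.0, -386.0], [456.0, -401.0], [448.0, -304.0]] W 98.0 97.0 L 189.0 yaw 4.6 c [ 499.5 -348.5]
[[638.0, -293.0], [643.0, -393.0], [452.0, -408.0], [443.0, -309.0]] W 100.0 100.0 L 193.0 yaw 4.6 c [ 497.7 -354.7]
```

```bash
python3 -m pendant '[[0.0015,0.001,0.02,0,0,0,0.085],[0,0,0.035,0,0,0,0.085],[0,0,0.035,0,0,0,0.085],[0,0,0.03,0,0,0,0.085],[0,0,0.025,0,0,0,0.085],[0,0,0.015,0,0,0,0.085],[0,0,0.008,0,0,0,0.085],[0,0,0,0,0,0,0.085],[0,0,0,0,0,0,0.04],[0,0,0,0,0,0,0.04],[0,0,0,0,0,0,0.04],[0,0,0,0,0,0,0.04]]'
python3 -m pendant '[[0,0,0,0,0,0,0.04],[0,0,0,0,0,0,0.04],[0,0,0,0,0,0,0.04]]'
```

```text
clock: 20.0
position: [548.4, -112.6, 82.5]
ee_rot: [0.999, 0.051, 0.002, -0.0]
contact_force: [-0.8, 2.5, 6.0]
gripper_width: 58.7
grasp_force: 64.0
clock: 20.3
position: [548.4, -112.7, 82.5]
ee_rot: [0.999, 0.051, 0.002, -0.0]
contact_force: [-0.9, 2.7, 4.8]
gripper_width: 58.2
grasp_force: 64.0
```

```bash
python3 -m pendant '[[0,0,-0.005,0,0,0,0.04],[0,0,-0.02,0,0,0,0.04],[0,0,-0.03,0,0,0,0.04],[0,0,-0.03,0,0,0,0.04],[0,0,-0.02,0,0,0,0.04],[0,0,-0.005,0,0,0,0.04],[0,0,0,0,0,0,0.04],[-0.006,0.02,0,0,0,0,0.04],[-0.01,0.03,0,0,0,0,0.04],[-0.012,0.04,0,0,0,0,0.04],[-0.012,0.04,0,0,0,0,0.04],[-0.012,0.04,0,0,0,0,0.04]]'
python3 -m pendant '[[-0.01,0.03,0,0,0,0,0.04],[-0.007,0.02,0,0,0,0,0.04],[-0.003,0.01,0,0,0,0,0.04],[0,0,0.01,0,0,0,0.04],[0,0,0.03,0,0,0,0.04],[0,0,0.03,0,0,0,0.04],[0,0,0.015,0,0,0,0.04],[0,0,0.01,0,0,0,0.04],[0,0,0,0,0,0,0.04],[0,0,0,0,0,0,0.04]]'
python3 - <<'E'
from h import *
d=cap('wrist','w7'); p=arm.read_state()['position'];print(p)
cv2.imwrite('pics/c7.png',cv2.resize(d['image'][20:320,100:460,::-1],(720,600),interpolation=2))
E
```

```text
clock: 21.5
position: [511.6, -288.4, 188.5]
ee_rot: [0.999, 0.051, -0.002, -0.001]
contact_force: [1.0, -0.2, -2.1]
gripper_width: 58.4
grasp_force: 64.9
clock: 22.5
position: [499.9, -348.8, 96.1]
ee_rot: [0.999, 0.052, 0.0, 0.0]
contact_force: [-0.6, -0.0, -1.9]
gripper_width: 58.3
grasp_force: 64.9
[ 500.1544533  -349.02909275   96.69835231]
```

View pics/c7.png

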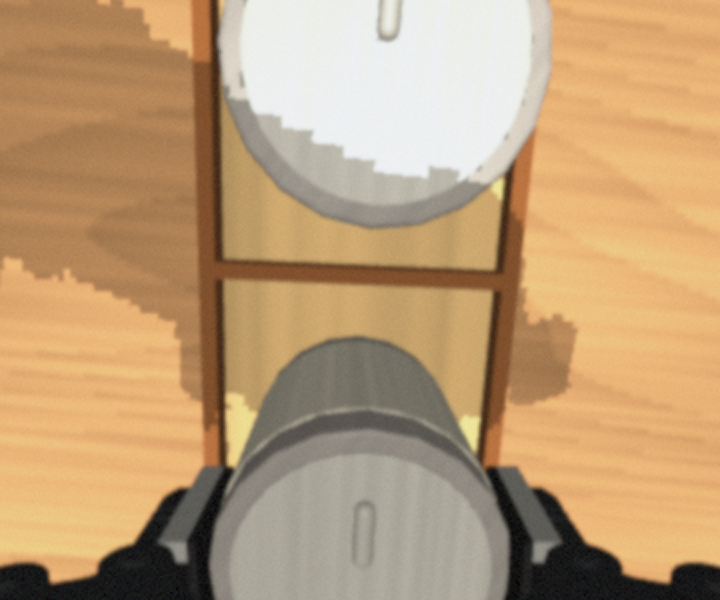

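The can is laterally centred in the pocket: its base is at x≈358, and the pocket spans 225–490. Lowering.

```bash
python3 -m pendant '[[0,0,0.008,0,0,0,0.04],[0,0,0.004,0,0,0,0.04],[0,0,0.002,0,0,0,0.04],[0,0,0,0,0,0,0.04],[0,0,0,0,0,0,0.04]]'
```

```text
clock: 23.05
position: [499.3, -349.0, 82.6]
ee_rot: [0.999, 0.051, 0.0, 0.0]
contact_force: [-1.5, 3.4, 4.5]
gripper_width: 58.2
grasp_force: 65.4
```

```bash
python3 -m pendant '[[0,0,0,0,0,0,0.085],[0,0,0,0,0,0,0.085],[0,0,0,0,0,0,0.085],[0,0,0,0,0,0,0.085],[0,0,-0.018,0,0,0,0.085],[0,0,-0.04,0,0,0,0.085],[0,0,-0.04,0,0,0,0.085],[0,0,-0.04,0,0,0,0.085],[0,0,-0.03,0,0,0,0.085],[0.001,-0.011,-0.01,0,0,0,0.085],[0.003,-0.03,0,0,0,0,0.085],[0.004,-0.04,0,0,0,0,0.085]]'
python3 -m pendant '[[0.0045,-0.045,0,0,0,0,0.085],[0.0045,-0.045,0,0,0,0,0.085],[0.0045,-0.045,0,0,0,0,0.085],[0.0045,-0.045,0,0,0,0,0.085],[0.0045,-0.045,0,0,0,0,0.085],[0.0045,-0.045,0,0,0,0,0.085],[0.0045,-0.045,0,0,0,0,0.085],[0.0045,-0.045,0,0,0,0,0.085],[0.0045,-0.045,0,0,0,0,0.085],[0.0045,-0.045,0,0,0,0,0.085],[0.0045,-0.045,0,0,0,0,0.085],[0.004,-0.04,0,0,0,0,0.085]]'
python3 -m pendant '[[0.003,-0.03,0,0,0,0,0.085],[0.0025,-0.02,0,0,0,0,0.085],[0,-0.005,0,0,0,0,0.085],[0,0,0,0,0,0,0.085],[0,0,0,0,0,0,0.085]]'
python3 - <<'E'
from h import *
d=cap('wrist','w8');p=arm.read_state()['position'];print(p)
m=(d['image'].max(2)<60).astype('uint8'); m[260:]=0
n,l,s,c=cv2.connectedComponentsWithStats(m)
for i in range(1,n):
    if s[i,4]>300: print(s[i],c[i],onz(d,*c[i],142))
E
```

```text
clock: 24.25
position: [498.5, -267.2, 258.8]
ee_rot: [0.999, 0.05, -0.0, -0.0]
contact_force: [0.3, 1.6, -0.2]
gripper_width: 85.1
grasp_force: 0.0
clock: 25.45
position: [496.3, 272.1, 258.6]
ee_rot: [0.999, 0.052, -0.001, 0.0]
contact_force: [0.5, 0.3, 0.1]
gripper_width: 84.9
grasp_force: 0.0
clock: 25.95
position: [497.1, 324.1, 259.6]
ee_rot: [0.999, 0.051, -0.0, 0.0]
contact_force: [-0.3, 1.1, 0.0]
gripper_width: 84.8
grasp_force: 0.0
[497.28519675 323.93608706 259.83313942]
[ 256  190   40   44 1353] [275.36954915 211.48263119] [496.75926283 325.90392017 142.        ]
```

```bash
python3 -m pendant '[[0.0005,-0.0015,0.02,0,0,0,0.085],[0,0,0.03,0,0,0,0.085],[0,0,0.03,0,0,0,0.085],[0,0,0.025,0,0,0,0.085],[0,0,0.01,0,0,0,0.085],[0,0,0.006,0,0,0,0.085],[0,0,0,0,0,0,0.085],[0,0,0,0,0,0,0.02],[0,0,0,0,0,0,0.02],[0,0,0,0,0,0,0.02],[0,0,0,0,0,0,0.02],[0,0,0,0,0,0,0.02]]'
python3 -m pendant '[[0,0,0,0,0,0,0.02],[0,0,0,0,0,0,0.02],[0,0,0,0,0,0,0.02],[0,0,-0.005,0,0,0,0.02],[0,0,-0.02,0,0,0,0.02],[0,0,-0.035,0,0,0,0.02],[0,0,-0.035,0,0,0,0.02],[0,0,-0.035,0,0,0,0.02],[0,0,-0.02,0,0,0,0.02],[0,0,-0.01,0,0,0,0.02],[0,0,0,0,0,0,0.02],[0,0,0,0,0,0,0.02]]'
```

```text
clock: 27.2
position: [498.1, 327.3, 139.7]
ee_rot: [0.999, 0.051, 0.001, -0.001]
contact_force: [-0.5, 0.7, 2.7]
gripper_width: 30.5
grasp_force: 59.5
clock: 28.4
position: [496.7, 326.2, 296.5]
ee_rot: [0.999, 0.051, -0.002, 0.001]
contact_force: [0.4, -0.4, -4.9]
gripper_width: 30.3
grasp_force: 59.9
```

```bash
python3 -m pendant '[[0,0.015,0,0,0,0,0.02],[0,0.03,0,0,0,0,0.02],[0,0.04,0,0,0,0,0.02],[0,0.045,0,0,0,0,0.02],[0,0.045,0,0,0,0,0.02],[0,0.045,0,0,0,0,0.02],[0,0.045,0,0,0,0,0.02],[0,0.045,0,0,0,0,0.02],[0,0.045,0,0,0,0,0.02],[0.0005,0.04,0,0,0,0,0.02],[0,0.03,0,0,0,0,0.02],[0,0.0165,0,0,0,0,0.02]]'
python3 -m pendant '[[0,0,0,0,0,0,0.02],[0,0,0,0,0,0,0.02],[0,0,0.02,0,0,0,0.02],[0,0,0.035,0,0,0,0.02],[0,0,0.035,0,0,0,0.02],[0,0,0.03,0,0,0,0.02],[0,0,0.018,0,0,0,0.02],[0,0,0.01,0,0,0,0.02],[0,0,0,0,0,0,0.02],[0,0,0,0,0,0,0.02]]'
python3 - <<'E'
from h import *
d=cap('wrist','w9'); p=arm.read_state()['position'];print(p)
cv2.imwrite('pics/c9.png',cv2.resize(d['image'][20:320,100:460,::-1],(720,600),interpolation=2))
E
```

```text
clock: 29.6
position: [542.0, -115.4, 297.0]
ee_rot: [0.999, 0.05, -0.002, 0.0]
contact_force: [-0.0, 0.0, -3.6]
gripper_width: 30.7
grasp_force: 60.1
clock: 30.6
position: [544.0, -112.0, 151.7]
ee_rot: [0.999, 0.052, 0.001, 0.0]
contact_force: [0.4, -0.4, -3.4]
gripper_width: 30.1
grasp_force: 60.2
[ 544.28523152 -112.11288349  152.14281375]
```

View pics/c9.png

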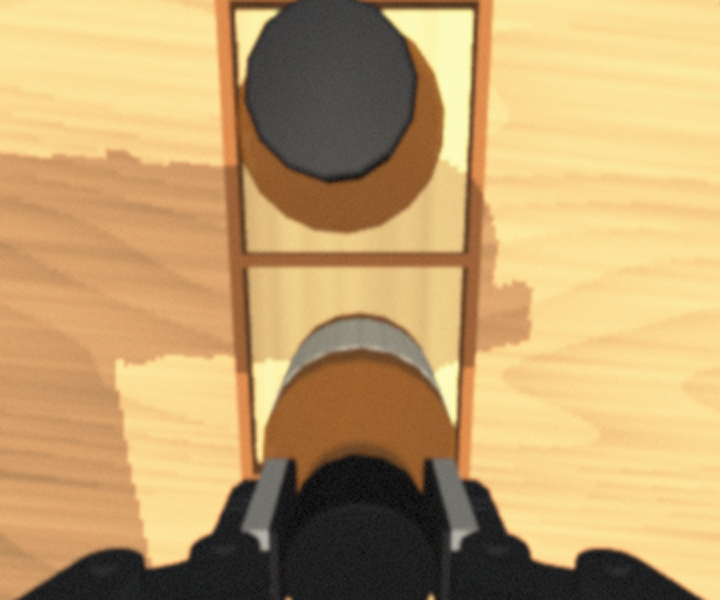

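The bottle is centred laterally (358 against a pocket centre of 355). Lowering.

```bash
python3 -m pendant '[[0,0,0.007,0,0,0,0.02],[0,0,0.004,0,0,0,0.02],[0,0,0.002,0,0,0,0.02],[0,0,0,0,0,0,0.02],[0,0,0,0,0,0,0.02]]'
```

```text
clock: 31.15
position: [543.6, -112.4, 138.8]
ee_rot: [0.999, 0.051, 0.001, 0.0]
contact_force: [-2.4, 1.0, 3.5]
gripper_width: 30.2
grasp_force: 60.9
```

```bash
python3 -m pendant '[[0,0,0,0,0,0,0.085],[0,0,0,0,0,0,0.085],[0,0,0,0,0,0,0.085],[0,0,0,0,0,0,0.085],[0,0,-0.02,0,0,0,0.085],[0,0,-0.04,0,0,0,0.085],[0,0,-0.045,0,0,0,0.085],[0,0,-0.045,0,0,0,0.085],[0.02,0,-0.045,0,0,0,0.085],[0.02,0,-0.04,0,0,0,0.085],[0,0,0,0,0,0,0.085],[0,0,0,0,0,0,0.085]]'
python3 - <<'E'
from h import *
d=cap('wrist','w10');cap('scene','f10')
print(arm.read_state()['position'])
E
```

```text
clock: 32.35
position: [583.5, -108.1, 373.1]
ee_rot: [0.999, 0.051, 0.001, -0.0]
contact_force: [-0.3, -0.9, -0.7]
gripper_width: 85.2
grasp_force: 0.0
[ 582.36488067 -108.21225582  371.19396706]
```

View pics/w10.png

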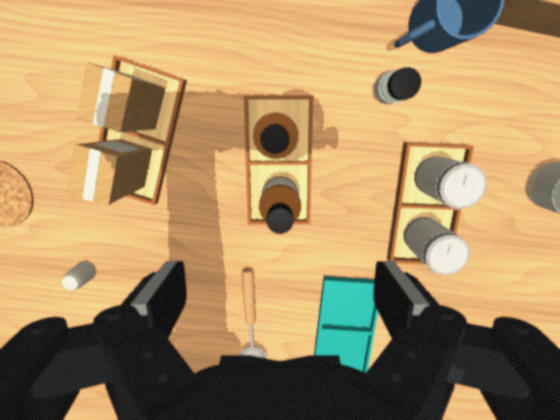

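All six objects stand upright and paired: cartons on the left (100,170), bottles in the middle (280,218), cans on the right (445,252). I'll run a numeric check before handing in.

```bash
python3 - <<'E'
from h import *
d=load('w10')
print('bottle',onz(d,280,218,145),'want 542.5,-112.6'); print('can',onz(d,443,252,90),'want 499,-349')
print('carton',onz(d,97,170,115),'want 564.5,113')
print(arm.job_done())
E
```

```text
bottle [ 543.90218148 -113.9045363   145.        ] want 542.5,-112.6
can [ 501.11913356 -341.05615907   90.        ] want 499,-349
carton [571.69245873 106.80968946 115.        ] want 564.5,113
the job is handed in; nothing more can be done
None
```

The job is handed in at about 32 s on the robot's clock: the can, bottle and carton each stand upright beside their twins. The final picture put the bottle within 2 mm of its pocket centre. It put the can about 8 mm off and the carton about 10 mm off, though those were rough readings; the arm released both within about 1 mm of target, and I didn't recheck before handing in.

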